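# Roll a core tube into its V-cradle and seat it against the end stop

### The arm

A 6-joint arm with a two-finger parallel gripper is mounted at the origin on a cart in front of the work surface, level with it; the furniture and walls round the work are solid. World frame = base frame: x ahead of the robot, y to its left, z up, the work surface at z = 0. Lengths are in mm, angles in rad, forces in N, time in s.
With the tool pointing down it reaches from about 425 to 1125 mm from the base axis. Payload 14.9 kg.
Tool frame: the origin (TCP) lies midway between the tips of the shut fingers; the grasp point (between the pads) lies 19 mm behind it; z points along the fingers, y is the direction in which the jaws open and shut (so a half turn about z gives the same grasp; the last joint's range is limited). The gripper opens to 91 mm and grips with 3 to 60 N. Pads are 32 mm wide; open, the fingers measure 118 mm over their backs; the gripper's body (76 mm by 178 mm) begins 60 mm behind the grasp point.
Start: joints at [1.153, 0.379, 1.734, -0, 1.028, -0.033], TCP at [262.77, 648.822, 213.932] pointing down, gripper open.
Joint ranges: [-2.77, 2.77], [-0.74, 2.19], [0, 2.66], [-1.06, 4.2], [0.31, 2.87], [-3.08, 3.08]. Speed limits (rad/s): [1.89, 1.89, 2.39, 3.14, 3.14, 3.14].

### API

Orientations are given as a rotation vector (axis times angle).
In Python, from workcell import robot, capture, camera_params, order, search_frame, masks_of gives the robot as it stands.
- The arm moves only by the tool apply_moves, never from a script. Its argument "steps" is a list of rows, each a list of 3 entries, a list of its own where there are three numbers: the opening in per cent of the stroke, from 0 (shut) to 100 (fully open), then the shift along the world's x, y, z as a fraction of full scale, then the turn, a rotation vector about the world's x, y, z as a fraction of full scale. In form: [[jaw, [tx, ty, tz], [wx, wy, wz]], ...]. A call has 1 to 8 rows; each row shifts and turns the pose as measured when the row begins; what a row does not reach is not made up. Full scale, the value 1, is 0.8 m for a shift and 0.5 rad for a turn. A row lasts 1/12 s, in which the tool goes at most 41.7 mm and 7.16 degrees, less where a joint would pass 70% of its speed; a pose out of reach is approached as far as the arm can. A call with a number of a shift or a turn outside -1 to 1 is refused whole. A call with a gripper value outside its range is refused whole. The fingers move at their own pace and stop on an object; "squeeze" is the grip in N (left out, the last holds). Time passes only in rows, so rows that do not move let the fingers close. It gives the time, the measured TCP pose, the force and the opening at its end, in the units of the state.
- robot.read_state(): the state, without advancing time (a new reading comes with each control period).
- capture(name): name is "scene" or "top" or "wrist"; returns the picture (384x512x3 uint8, red, green, blue); there is no depth.
- camera_params(name): a dict with "mtx" (3x3 intrinsics, pixels), "k1" (the pictures are not rectified: a ray, as slopes to the right and down, at radius r is drawn at 1 + k1 r^2 times it, then the intrinsics apply), "rvec" (rotation vector, rad) and "tvec" (3), from world to camera coordinates, as OpenCV has them. Camera axes: x right, y down, z forward; pixel columns grow to the right and rows downward; lengths in mm; the calibration is good to about 2 mm. A picture is of the moment at which its call begins: read the wrist's pose just before it. camera_params takes no time and is no camera call; for the wrist camera it gives the pose at the moment of the call.
- order.close_job(): hands the job in, once; it reports no verdict.
Trained networks look in the newest picture that a camera, given by its name, has taken for a name from the list of things; names that differ only in an ending like _2 or _b are one class to them, and where a whole thing is asked for, a point or a joint stands for the part that bears it (a point fixed in the world has none). Each returns a list of dicts, best first, with "score" (0 to 1); they miss things now and then, are a little off and sometimes report something else, mostly with a low value. They report only what shows in the picture. A call takes as long as a camera call. They do not tell look-alikes from the thing itself.
- search_frame(camera, target): "rect" ([left, top, width, height] in pixels, round what is visible of it).
- masks_of(camera, target): "region" (384x512 bool, what is visible of it) and "rect" ([left, top, width, height] in pixels, round what is visible of it).
The state is a dict: "clock": time; "joints": joint angles; "joint_velocities": joint speeds; "tau": joint torques, N m; "position": TCP position; "tool_rot": TCP orientation; "ft_force": force on the tool from outside, world axes, zero at the start; "ft_torque": the same for the moment, N m; "grip_width": finger opening in mm.
Only numpy, scipy, OpenCV 4.12 (cv2) and the standard library are available. Lean on these libraries where they do the work, as an engineer would, in place of code of your own. Each camera call takes 0.05 s, during which the arm holds its last target. There are 200 camera calls.

### The job

Roll the capped core tube along the bench by its side, up the ramp and into the V of the white cradle, and push on its free end with the fingertips to bring its other end right up against the steel stop plate at the end of the V. Only push the tube, do not lift it, and leave the two vials and the flask beside the cradle where they stand. Finish with the tube lying still, settled in the V and against the stop.

Things in the scene. Friction and masses are not known exactly. Their poses are not given: they have to be found in the camera images.
- tube: The core tube: a straight aluminium cylinder with flush black end caps, 40 mm in diameter, 160 mm long, 0.25 to 0.5 kg, lying on the bench, smooth (low friction); pushed slowly it rolls easily and soon stops by itself. Origin at its centre (20 mm above the bench); its x axis is the tube's long axis, its y and z axes turn with it as it rolls.
- tube_end_a (a point): Centre of the tube's end face at its own -x (80 mm from the tube's centre). At the start this is the free end, away from the stop plate's side: the one to push at the end.
- tube_end_b (a point): Centre of the tube's other end face, at its own +x; it ends against the stop plate.
- cradle: White plastic V-cradle fixed to the bench, 128 mm (its x, -80 to +48) by 140 mm (its y, -70 to +70), 40 mm high at the back. Origin on the bench at the bottom of the V, half way along; z up. The V runs along its y axis; the tube starts on its -x side, axis within 0.15 rad of the cradle's y axis, and is rolled towards +x, its centre in y between -55 and -38 mm.
- ramp_crest (a point): Middle of the crest of the ramp (cradle frame x -21, y 0, z +11 mm). The ramp begins at bench height at cradle x = -80 mm and rises evenly to this crest, 11 mm high at x = -24 to -19; behind it the V's front flank falls at 30 degrees to the bench at x = 0, and the back flank rises from there at 45 degrees to 40 mm height.
- stop_face (a point): Point on the inner face of the steel stop plate, where the centre of the tube's end comes to lie (cradle frame x -3, y +64, z +25 mm). The plate closes the V's +y end: 6 mm thick, x -29 to +37, 56 mm high. A tube seated against it has its centre at x -3, y -16, z +25 and its free end at y -96, 26 mm outside the cradle's open end.
- specimen_vial_a: Upright specimen vial with black cap, 26 mm in diameter, 64 mm high, on the stop-plate side of the ramp; to be left alone. Origin at the centre of its underside.
- specimen_vial_b: Upright specimen vial with black cap, 26 mm in diameter, 63 mm high, behind the cradle; to be left alone. Origin at the centre of its underside.
- flask: Upright conical glass flask, 66 mm in diameter, 94 mm high, behind the cradle; to be left alone. Origin at the centre of its underside.
Not all that is in view belongs to the job. Of the things that look like the cradle, take the one that is farthest to the robot's right at the start.

How it is judged (in metres and radians):
At the end, for the whole second after the job is handed in: The tube rests in the V (centre within 5 mm across and 4 mm in height of its seat, axis within 0.05 rad of the V) with its end within 5 mm of the stop plate, and is still (x of tube in the frame of cradle between -0.0085 and 0.002 m and z of tube in the frame of cradle between 0.021 and 0.029 m and angle between the x axis of tube and the y axis of cradle, either way round below 0.05 rad and y of tube in the frame of cradle between -0.021 and -0.012 m and linear speed of tube below 0.01 m/s and angular speed of tube below 0.2 rad/s); the robot touches nothing.
It fails at once if the tube is lifted off the bench or cradle (centre above 42 mm, or an end above 55 mm) (height (world z) of tube above 0.042 m or height (world z) of any of tube_end_a, tube_end_b above 0.055 m).
It fails at once if a vial or the flask is moved by more than 20 mm or tipped over (distance of any of specimen_vial_a, specimen_vial_b, flask from where it was at the start of the episode above 0.02 m or angle between any of specimen_vial_a, specimen_vial_b, flask's own z axis and vertical above 0.4 rad).
It also fails if it takes over 53 s, if anything falls off the work surface, if the arm or the gripper's body presses on something with over 40 N, if the wrist force passes 120 N, or if a joint passes its speed limit or range.

## Working session

There is one attempt and no reset: what is moved stays moved. The work goes in short steps, Python scripts to look and compute and a tool call to move; the robot and the scene stay as the last step left them, time stands still between calls to the robot, and variables do not carry over. Pictures are saved under pics/ and viewed, about 8 in all and at most 12, crops included, and the job is handed in when it is done.

Besides the shell and the picture viewer there is one more tool, called after "Call:" in YAML: its name, and indented under it one key for each argument. apply_moves: Moves the arm, as the interface text tells. Its arguments: {"type":"object","properties":{"steps":{"type":"array"},"squeeze":{"type":"number"}},"required":["steps"]}

```bash
mkdir -p pics; ls
cat > h.py <<'E'
import numpy as np,cv2
from workcell import robot,capture,camera_params,order,search_frame,masks_of
def ray(p,px):
    m=np.array(p['mtx'],float);k=p['k1']
    u=np.atleast_2d(np.array(px,float))
    d=np.array([k,0,0,0,0],float)
    n=cv2.undistortPointsIter(u.reshape(-1,1,2),m,d,None,None,(3,100,1e-10)).reshape(-1,2)
    R=cv2.Rodrigues(np.array(p['rvec'],float))[0];t=np.array(p['tvec'],float).ravel()
    return -R.T@t,np.c_[n,np.ones(len(n))]@R
def onz(p,px,z):
    c,d=ray(p,px); return c+d*((z-c[2])/d[:,2])[:,None]
def proj(p,X):
    return cv2.projectPoints(np.array(X,float).reshape(-1,1,3),np.array(p['rvec'],float),np.array(p['tvec'],float),np.array(p['mtx'],float),np.array([p['k1'],0,0,0,0],float))[0].reshape(-1,2)
def save(n,im,s=1):
    im=cv2.resize(im,None,fx=s,fy=s,interpolation=cv2.INTER_CUBIC) if s!=1 else im
    cv2.imwrite(f'pics/{n}.png',im[:,:,::-1])
E
python3 - <<'E'
from h import *
a=capture('scene');b=capture('top')
save('s0',a,1.5);save('t0',b,1.5)
for c in('scene','top'):
  p=camera_params(c);print(c,ray(p,[256,192])[0].round(),p['k1'])
  for t in('tube','cradle','specimen_vial_a','flask'):
    for r in search_frame(c,t):
      x,y,w,h=r['rect'];print(t,round(r['score'],2),r['rect'],onz(p,[x+w/2,y+h/2],20).round())
E
```

```text
pics
scene [ 115. -256.  704.] -0.08584163369868941
tube 0.69 [225.0, 145.2, 60.6, 43.2] [[616.  83.  20.]]
cradle 0.97 [148.0, 202.0, 81.7, 70.3] [[378.  91.  20.]]
cradle 0.87 [130.5, 106.6, 70.2, 57.7] [[580. 337.  20.]]
cradle 0.8 [273.1, 158.6, 82.3, 65.7] [[627. -71.  20.]]
specimen_vial_a 0.59 [345.6, 204.8, 11.4, 25.0] [[ 609. -172.   20.]]
specimen_vial_a 0.55 [312.4, 133.8, 14.3, 23.8] [[764. -14.  20.]]
flask 0.84 [363.2, 185.0, 30.6, 42.1] [[ 670. -211.   20.]]
top [ 379.   39. 1196.] 0.02954461461997717
tube 0.93 [221.2, 145.4, 32.2, 58.5] [[615.  81.  20.]]
tube 0.54 [331.7, 174.0, 13.1, 11.1] [[ 603. -178.   20.]]
cradle 0.74 [102.1, 155.1, 59.6, 65.0] [[580. 350.  20.]]
cradle 0.62 [258.5, 135.5, 62.5, 63.4] [[635. -54.  20.]]
cradle 0.56 [188.4, 227.8, 72.5, 67.9] [[393. 110.  20.]]
specimen_vial_a 0.69 [329.6, 174.0, 14.5, 13.4] [[ 600. -175.   20.]]
specimen_vial_a 0.62 [268.6, 113.6, 12.2, 17.2] [[755. -16.  20.]]
flask 0.89 [342.7, 145.2, 21.4, 28.1] [[ 657. -218.   20.]]
```

Run:
```python
import cv2
a=cv2.imread('pics/s0.png');b=cv2.imread('pics/t0.png')
cv2.imwrite('pics/s1.png',cv2.resize(a[180:400,300:620],None,fx=2.4,fy=2.4,interpolation=2))
cv2.imwrite('pics/t1.png',cv2.resize(b[150:330,300:540],None,fx=3.2,fy=3.2,interpolation=2))
```

```text
(no output)
```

View pics/s1.png

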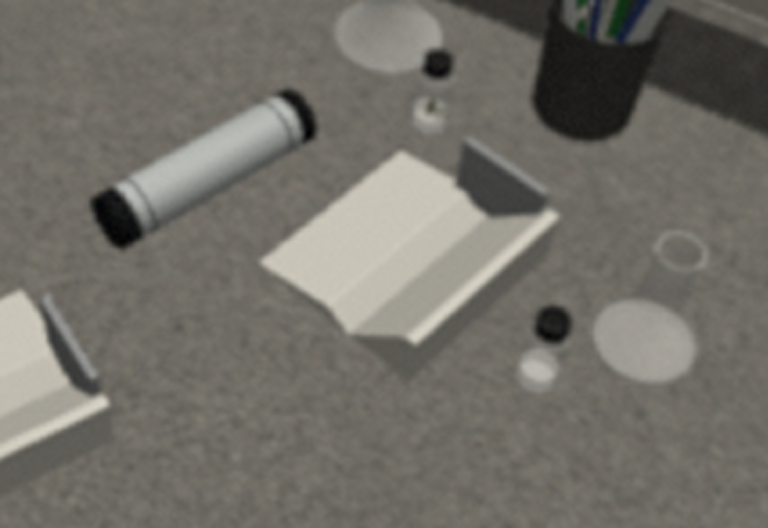

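View pics/t1.png

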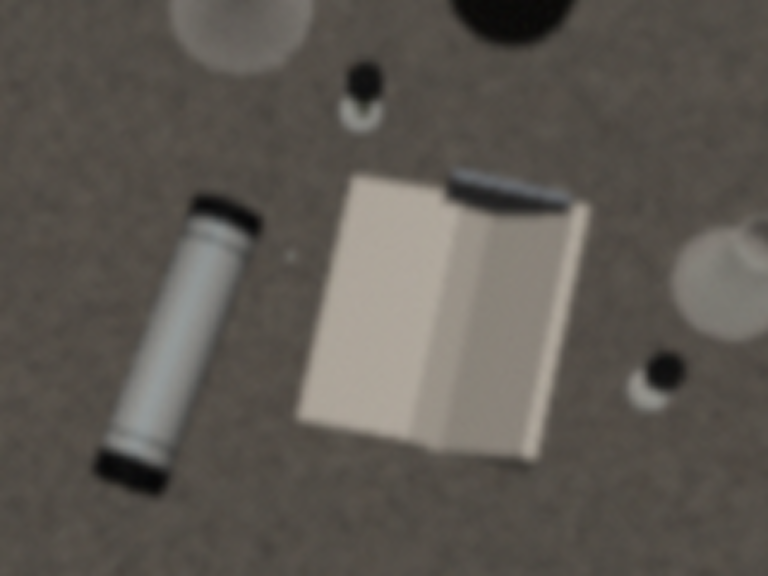

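The scene view shows the target cradle in the middle of the crop, with its stop plate at the far right and a vial just past it. The tube lies to its left and the flask and second vial to its right. The top view agrees: the tube runs from (225,205) to (130,480), and the ramp corners are at (353,175) and (297,420). Next I fit the poses.

```bash
cat > fit.py <<'E'
from h import *
from scipy.optimize import least_squares,minimize
a=np.linspace(0,2*np.pi,24)
def tubepts(x,y,th,z=20):
    d=np.array([np.cos(th),np.sin(th),0]);n=np.array([-d[1],d[0],0]);c=np.array([x,y,z])
    return np.vstack([c+s*80*d+20*(np.cos(a)[:,None]*n+np.sin(a)[:,None]*np.array([0,0,1])) for s in(-1,1)])
def fit_tube(views,x0,z=20):
    # views: list of (params, mask)
    def cost(v):
        c=0
        for p,m in views:
            h=cv2.convexHull((proj(p,tubepts(v[0],v[1],v[2]/100,z))*16).astype(np.int32))
            r=np.zeros(m.shape,np.uint8);cv2.fillPoly(r,[h],255,cv2.LINE_AA,4)
            c+=np.abs(r/255.-m).sum()/m.sum()
        return c
    s=minimize(cost,[x0[0],x0[1],x0[2]*100],method='Nelder-Mead',options=dict(initial_simplex=[[x0[0]+i,x0[1]+j,x0[2]*100+k] for i,j,k in((0,0,0),(8,0,0),(0,8,0),(0,0,10))],maxiter=150))
    return s.x[0],s.x[1],s.x[2]/100,s.fun
E
python3 - <<'E'
from fit import *
pt,ps=camera_params('top'),camera_params('scene')
P=[[-80,70,0],[-80,-70,0],[0,-70,0],[48,-70,40],[48,70,40]]
T=(np.array([[353,175],[297,420],[440,450],[540,460],[590,205]])/3.2+[300,150])/1.5-.2
S=(np.array([[402,152],[262,262],[348,332],[415,345],[558,213]])/2.4+[300,180])/1.5-.2
P=np.array(P,float)
def W(v):
    c,s=np.cos(v[2]),np.sin(v[2]);return P@np.array([[c,-s,0],[s,c,0],[0,0,1]]).T+[v[0],v[1],0]
for w in((1,1),(1,0),(0,1)):
    f=lambda v:np.r_[w[0]*(proj(pt,W(v))-T).ravel(),w[1]*(proj(ps,W(v))-S).ravel()]
    s=least_squares(f,[630,-60,-1.7],x_scale=[10,10,.1]);print('cradle',s.x.round(3),s.fun.round(1))
V=[]
for c,p in(('top',pt),('scene',ps)):
    m=masks_of(c,'tube')
    r=max(m,key=lambda r:r['score']) if m else None
    if r: print(c,r['rect'],r['score']);V.append((p,r['region'].astype(float)))
for v in([*V],V[:1],V[1:]): 
    if v: print('tube',np.round(fit_tube(v,[616,82,-.2]),3))
for c,p,z in(('top',pt,30),('scene',ps,32)):
  for t in('specimen_vial_a','flask'):
    for r in search_frame(c,t):
      x,y,w,h=r['rect'];print(c,t,onz(p,[x+w/2,y+h/2],z).round()[0])
E
```

```text
cradle [636.948 -76.309  -1.79 ] [ 0.2  0.1  0.2 -0.1  0.4  0.4 -0.3  0.   0.4  0.3 -0.6 -0.8 -1.  -0.4
  0.5  0.3  0.2 -0.7  0.5  0.3]
cradle [637.411 -75.817  -1.786] [-0.2  0.1  0.1 -0.2  0.4  0.2 -0.4 -0.2  0.1  0.  -0.  -0.  -0.  -0.
  0.   0.   0.  -0.   0.  -0. ]
cradle [636.348 -76.807  -1.795] [ 0.   0.   0.  -0.   0.   0.  -0.   0.   0.   0.  -0.3 -0.6 -0.9 -0.3
  0.5  0.5  0.1 -0.4  0.6  0.7]
top [221.4, 143.4, 33.5, 61.1] 0.55
scene [226.3, 144.9, 60.4, 44.9] 0.83
tube [ 6.22829e+02  8.22280e+01 -3.36000e-01  1.79000e-01]
tube [ 6.23028e+02  8.23840e+01 -3.46000e-01  1.05000e-01]
tube [ 6.23704e+02  8.12150e+01 -3.32000e-01  6.30000e-02]
top specimen_vial_a [ 599. -173.   30.]
top specimen_vial_a [752. -15.  30.]
top flask [ 655. -216.   30.]
scene specimen_vial_a [ 600. -174.   32.]
scene specimen_vial_a [753. -18.  32.]
scene flask [ 660. -212.   32.]
```

```bash
cat > plan.py <<'E'
from h import *
from scipy.spatial.transform import Rotation as Ro
C=np.array([637,-76.3,0]);YAW=-1.79
R=np.array([[np.cos(YAW),-np.sin(YAW),0],[np.sin(YAW),np.cos(YAW),0],[0,0,1]])
def w(x,y,z): return C+R@np.array([x,y,z])
def st():
    s=robot.read_state();p=np.array(s['position']);T=Ro.from_rotvec(s['tool_rot'])
    j=T.as_matrix()[:,1];ang=np.arctan2(j[1],j[0]);t=np.arctan2(R[1,1],R[0,1])
    e=(t-ang+np.pi/2)%np.pi-np.pi/2
    print('t',s['clock'],'cradle-frame TCP',(R.T@(p-C)).round(1),'world',p.round(1),'jaw err',round(e,3),'z',T.as_matrix()[:,2].round(3),'F',np.round(s['ft_force'],1),'j',np.round(s['joints'],2),s['grip_width'])
    return p
def to(*c):
    d=w(*c)-st();print('delta mm',d.round(1),'frac',(d/800).round(4),'n',np.linalg.norm(d)/41.7)
E
python3 -c "
from plan import *
to(-235,-48,213);print(w(-235,-48,13))
print('1mm +x frac',R[:,0]/800,'1mm +y',R[:,1]/800)"
```

```text
t 0.8 cradle-frame TCP [-626.4 -523.   214. ] world [262.8 648.8 214. ] jaw err -1.405 z [ 0.  0. -1.] F [-0.2  0.4  0.9] j [ 1.15  0.38  1.73 -0.    1.03 -0.03] 91.19472619715951
delta mm [ 378.5 -485.3   -1. ] frac [ 0.4731 -0.6067 -0.0012] n 14.75909443164554
[641.2499146  163.51438286  13.        ]
1mm +x frac [-0.00027182 -0.00122009  0.        ] 1mm +y [ 0.00122009 -0.00027182  0.        ]
```

Call:
apply_moves:
  steps:
    - [100, [0.03, -0.038, 0], [0, 0, -0.2]]
    - [100, [0.03, -0.038, 0], [0, 0, -0.2]]
    - [100, [0.03, -0.038, 0], [0, 0, -0.2]]
    - [100, [0.03, -0.038, 0], [0, 0, -0.2]]
    - [100, [0.03, -0.038, 0], [0, 0, -0.2]]
    - [100, [0.03, -0.038, 0], [0, 0, -0.2]]
    - [100, [0.03, -0.038, 0], [0, 0, -0.2]]
    - [100, [0.03, -0.038, 0], [0, 0, -0.2]]

```text
clock: 1.47
position: [456.5, 400.3, 214.6]
tool_rot: [1.785, 2.584, 0.005]
ft_force: [0.5, 0.0, 0.4]
grip_width: 91.2
```

Call:
apply_moves:
  steps:
    - [100, [0.03, -0.038, 0], [0, 0, -0.2]]
    - [100, [0.03, -0.038, 0], [0, 0, -0.2]]
    - [100, [0.03, -0.038, 0], [0, 0, -0.2]]
    - [100, [0.03, -0.038, 0], [0, 0, -0.2]]
    - [100, [0.03, -0.038, 0], [0, 0, -0.2]]
    - [100, [0.03, -0.038, 0], [0, 0, -0.2]]
    - [100, [0, 0, 0], [0, 0, 0]]

```text
clock: 2.05
position: [609.7, 203.0, 216.5]
tool_rot: [2.505, 1.888, 0.01]
ft_force: [-0.1, 0.2, -0.6]
grip_width: 91.1
```

```bash
python3 -c "
from plan import *
to(-235,-48,113)"
```

```text
t 2.05 cradle-frame TCP [-266.7  -87.3  216.5] world [609.7 203.  216.5] jaw err 0.06 z [ 0.008  0.    -1.   ] F [-0.1  0.2 -0.6] j [ 0.29  0.28  1.86 -0.    0.99  0.57] 91.0592919733739
delta mm [  31.5  -39.5 -103.5] frac [ 0.0394 -0.0494 -0.1293] n 2.7613427804437016
```

Call:
apply_moves:
  steps:
    - [100, [0.013, -0.016, -0.03], [0, 0, 0.06]]
    - [100, [0.013, -0.016, -0.03], [0, 0, 0.06]]
    - [100, [0.014, -0.017, -0.03], [0, 0, 0]]
    - [100, [0, 0, -0.03], [0, 0, 0]]
    - [100, [0, 0, 0], [0, 0, 0]]

```text
clock: 2.47
position: [645.9, 159.9, 119.6]
tool_rot: [2.447, 1.96, 0.019]
ft_force: [-0.9, -0.2, -1.4]
grip_width: 90.8
```

Run:
```python
from plan import *
from fit import fit_tube,tubepts
to(-232,-48,13)
im=capture('wrist');p=camera_params('wrist')
for r in masks_of('wrist','tube'): print(r['score'],r['rect'],np.round(fit_tube([(p,r['region'].astype(float))],[623,82,-.335]),3))
im=im.copy()
for q in proj(p,tubepts(623,82,-.335)): cv2.circle(im,tuple(int(v) for v in q),1,(255,0,0),-1)
for c in([-80,70,0],[-80,-70,0],[-21,-70,11],[0,-70,0],[48,-70,40],[48,70,40]):
  q=proj(p,w(*c))[0];cv2.circle(im,tuple(int(v) for v in q),2,(0,255,0),-1)
save('w1',im,1.5)
```

```text
t 2.4667 cradle-frame TCP [-232.4  -42.7  119.6] world [645.9 159.9 119.6] jaw err 0.001 z [ 0.013  0.003 -1.   ] F [-0.9 -0.2 -1.4] j [0.21 0.44 1.85 0.   0.84 0.43] 90.75710557210296
delta mm [  -5.3    0.7 -106.6] frac [-0.0066  0.0009 -0.1332] n 2.558624842808268
0.58 [174.4, 247.8, 167.8, 39.2] [ 6.34517e+02  7.83150e+01 -3.14000e-01  7.51000e-01]
```

View pics/w1.png

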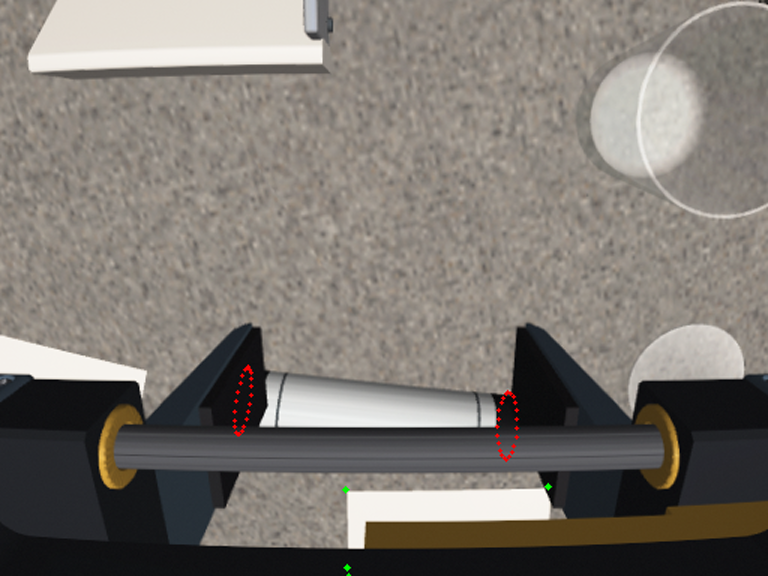

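Call:
apply_moves:
  steps:
    - [100, [-0.003, 0.001, -0.035], [0, 0, 0]]
    - [100, [-0.003, 0, -0.035], [0, 0, 0]]
    - [100, [-0.001, 0, -0.035], [0, 0, 0]]
    - [100, [0, 0, -0.02], [0, 0, 0]]
    - [100, [0, 0, 0], [0, 0, 0]]

```text
clock: 2.98
position: [647.6, 165.9, 32.2]
tool_rot: [2.437, 1.959, 0.046]
ft_force: [-0.9, -0.2, -0.2]
grip_width: 91.5
```

```bash
python3 -c "
from plan import *
to(-200,-48,13)"
```

```text
t 2.9833 cradle-frame TCP [-238.7  -42.4   32.2] world [647.6 165.9  32.2] jaw err -0.003 z [ 0.032  0.007 -0.999] F [-0.9 -0.2 -0.2] j [0.22 0.56 1.86 0.   0.68 0.43] 91.4946151642451
delta mm [-13.9 -36.6 -19.2] frac [-0.0174 -0.0457 -0.024 ] n 1.045246886193829
```

Call:
apply_moves:
  steps:
    - [100, [-0.004, -0.006, -0.012], [-0.014, 0.04, 0]]
    - [100, [-0.004, -0.006, -0.012], [0, 0.03, 0]]
    - [100, [-0.003, -0.006, -0.003], [0, 0.01, 0]]
    - [100, [-0.003, -0.006, 0], [0, 0, 0]]
    - [100, [-0.0015, -0.006, 0], [0, 0, 0]]
    - [100, [-0.0015, -0.006, 0], [0, 0, 0]]

```text
clock: 3.48
position: [636.5, 136.5, 15.3]
tool_rot: [-2.443, -1.968, 0.006]
ft_force: [0.0, -0.3, 0.3]
grip_width: 91.1
```

```bash
python3 -c "
from plan import *
to(-100,-48,13)"
```

```text
t 3.4833 cradle-frame TCP [-207.6  -46.8   15.3] world [636.5 136.5  15.3] jaw err -0.005 z [-0.005  0.001 -1.   ] F [ 0.  -0.3  0.3] j [0.17 0.58 1.88 0.   0.69 0.39] 91.05420644786565
delta mm [ -24.6 -104.8   -2.3] frac [-0.0307 -0.131  -0.0029] n 2.5818952985970585
```

Call:
apply_moves:
  steps:
    - [100, [-0.0014, -0.006, -0.001], [0, -0.01, 0]]
    - [100, [-0.0014, -0.006, -0.001], [0, 0, 0]]
    - [100, [-0.0014, -0.006, 0], [0, 0, 0]]
    - [100, [-0.0014, -0.006, 0], [0, 0, 0]]
    - [100, [-0.0014, -0.006, 0], [0, 0, 0]]
    - [100, [-0.0014, -0.006, 0], [0, 0, 0]]
    - [100, [-0.0014, -0.006, 0], [0, 0, 0]]
    - [100, [-0.0014, -0.006, 0], [0, 0, 0]]

```text
clock: 4.15
position: [627.4, 93.4, 15.4]
tool_rot: [2.447, 1.969, 0.005]
ft_force: [0.5, 1.0, -0.2]
grip_width: 91.8
```

Run:
```python
from plan import *
from fit import *
to(-62,-48,14)
V=[]
for c in('top','scene'):
    im=capture(c);m=masks_of(c,'tube');save('v_'+c,im,1.5)
    for r in m: print(c,r['score'],r['rect'])
    m=[r for r in m if r['rect'][2]*r['rect'][3]>800]
    if m: V.append((camera_params(c),m[0]['region'].astype(float)))
for v in [V]+[[x] for x in V]:
    f=fit_tube(v,[620,70,-.25]);print(np.round(f,3),(R.T@(np.array([f[0],f[1],20])-C)).round(1),f[2]+.2192)
```

```text
t 4.15 cradle-frame TCP [-163.6  -46.2   15.4] world [627.4  93.4  15.4] jaw err -0.004 z [ 0.003  0.001 -1.   ] F [ 0.5  1.  -0.2] j [0.11 0.56 1.92 0.   0.66 0.32] 91.80156709538274
delta mm [-23.8 -98.7  -1.4] frac [-0.0297 -0.1234 -0.0018] n 2.435976517788512
top 0.38 [263.1, 150.5, 0.7, 2.7]
scene 0.87 [234.2, 152.4, 62.9, 49.2]
[ 6.10964e+02  4.48270e+01 -3.01000e-01  5.60000e-02] [-112.6  -51.8   20. ] -0.08203966152535985
[ 6.10964e+02  4.48270e+01 -3.01000e-01  5.60000e-02] [-112.6  -51.8   20. ] -0.08203966152535985
```

Call:
apply_moves:
  steps:
    - [100, [-0.0012, -0.005, -0.001], [0, 0, 0]]
    - [100, [-0.0012, -0.005, 0], [0, 0, 0]]
    - [100, [-0.0012, -0.005, 0], [0, 0, 0]]
    - [100, [-0.0012, -0.005, 0], [0, 0, 0]]
    - [100, [-0.0012, -0.005, 0], [0, 0, 0]]
    - [100, [-0.0012, -0.005, 0], [0, 0, 0]]
    - [100, [-0.0012, -0.005, 0], [0, 0, 0]]
    - [100, [0, 0, 0], [0, 0, 0]]

```text
clock: 5.02
position: [620.1, 63.5, 14.4]
tool_rot: [2.446, 1.97, 0.005]
ft_force: [-0.5, -0.4, 0.0]
grip_width: 90.8
```

```bash
cat > chk.py <<'E'
import sys
from plan import *
from fit import *
z=float(sys.argv[1])
st();im=capture('scene');save(sys.argv[2],im[110:250,200:400],3)
for r in masks_of('scene','tube'):
    if r['rect'][2]*r['rect'][3]<800: continue
    x,y,ww,h=r['rect'];p=camera_params('scene');g=onz(p,[x+ww/2,y+h/2],z)[0]
    f=fit_tube([(p,r['region'].astype(float))],[g[0],g[1],-.23],z);print(r['score'],np.round(f,3),(R.T@(np.array([f[0],f[1],z])-C)).round(1),'dang',round(f[2]+.2192,3))
E
python3 chk.py 20 c1
```

```text
t 5.0167 cradle-frame TCP [-132.8  -46.9   14.4] world [620.1  63.5  14.4] jaw err -0.004 z [ 0.003  0.001 -1.   ] F [-0.5 -0.4  0. ] j [0.06 0.55 1.94 0.   0.65 0.28] 90.82073316735688
0.65 [ 6.0319e+02  2.0728e+01 -2.9800e-01  6.3000e-02] [-87.4 -54.1  20. ] dang -0.079
```

Call:
apply_moves:
  steps:
    - [100, [-0.001, -0.004, 0], [0, 0, 0]]
    - [100, [-0.001, -0.004, 0], [0, 0, 0]]
    - [100, [-0.001, -0.004, 0], [0, 0, 0]]
    - [100, [-0.001, -0.004, 0], [0, 0, 0]]
    - [100, [-0.001, -0.004, 0], [0, 0, 0]]
    - [100, [-0.001, -0.004, 0], [0, 0, 0]]
    - [100, [-0.001, -0.004, 0], [0, 0, 0]]
    - [100, [-0.001, -0.004, 0], [0, 0, 0]]

```text
clock: 5.78
position: [614.1, 37.1, 14.9]
tool_rot: [2.445, 1.971, 0.007]
ft_force: [0.4, 1.5, 0.4]
grip_width: 91.1
```

```bash
python3 chk.py 22 c2
```

```text
t 5.7833 cradle-frame TCP [-105.7  -47.    14.9] world [614.1  37.1  14.9] jaw err -0.005 z [ 0.004  0.002 -1.   ] F [0.4 1.5 0.4] j [0.02 0.54 1.96 0.   0.64 0.23] 91.08505557341796
0.87 [ 5.99218e+02  1.48400e+00 -2.27000e-01  1.03000e-01] [-67.7 -53.8  22. ] dang -0.008
```

Call:
apply_moves:
  steps:
    - [100, [-0.001, -0.004, 0], [0, 0, 0]]
    - [100, [-0.001, -0.004, 0], [0, 0, 0]]
    - [100, [-0.001, -0.004, 0], [0, 0, 0]]
    - [100, [-0.001, -0.004, 0], [0, 0, 0]]
    - [100, [-0.001, -0.004, 0], [0, 0, 0]]
    - [100, [-0.001, -0.004, 0], [0, 0, 0]]
    - [100, [-0.001, -0.004, 0], [0, 0, 0]]
    - [100, [-0.001, -0.004, 0], [0, 0, 0]]

```text
clock: 6.55
position: [607.2, 9.3, 14.9]
tool_rot: [2.445, 1.971, 0.007]
ft_force: [0.6, 1.1, 1.0]
grip_width: 91.5
```

```bash
python3 chk.py 27 c3
```

```text
t 6.55 cradle-frame TCP [-77.1 -47.7  14.9] world [607.2   9.3  14.9] jaw err -0.005 z [ 0.004  0.002 -1.   ] F [0.6 1.1 1. ] j [-0.02  0.53  1.97  0.    0.63  0.19] 91.51504990494234
0.72 [ 5.92019e+02 -2.66360e+01 -2.18000e-01  4.30000e-02] [-38.7 -54.7  27. ] dang 0.002
```

Call:
apply_moves:
  steps:
    - [100, [-0.001, -0.0035, 0], [0, 0, 0]]
    - [100, [-0.001, -0.0035, 0], [0, 0, 0]]
    - [100, [-0.001, -0.0035, 0], [0, 0, 0]]
    - [100, [-0.001, -0.0035, 0], [0, 0, 0]]
    - [100, [-0.001, -0.0035, 0], [0, 0, 0]]
    - [100, [-0.001, -0.0035, 0], [0, 0, 0]]
    - [100, [-0.001, -0.0035, 0], [0, 0, 0]]
    - [100, [-0.0005, -0.0025, 0], [0, 0, 0]]

```text
clock: 7.32
position: [600.1, -14.6, 14.6]
tool_rot: [2.445, 1.971, 0.006]
ft_force: [0.4, -0.2, 0.9]
grip_width: 91.1
```

```bash
python3 chk.py 25 c4
```

```text
t 7.3167 cradle-frame TCP [-52.3 -49.4  14.6] world [600.1 -14.6  14.6] jaw err -0.005 z [ 0.003  0.002 -1.   ] F [ 0.4 -0.2  0.9] j [-0.06  0.52  1.99  0.    0.63  0.15] 91.08085665055636
0.78 [ 5.84642e+02 -6.15440e+01 -2.19000e-01  7.90000e-02] [ -3.  -54.3  25. ] dang 0.0
```

View pics/c4.png

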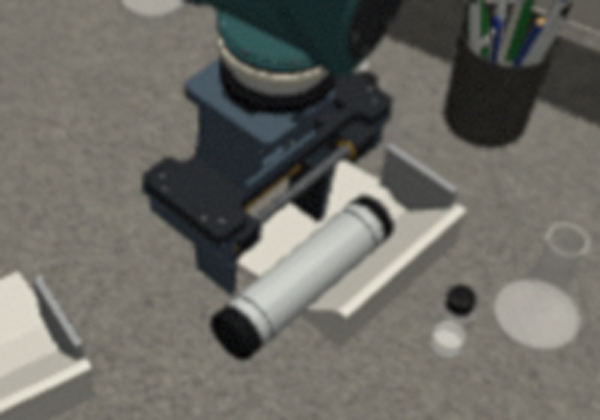

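Call:
apply_moves:
  steps:
    - [100, [0.006, 0.024, 0.003], [0, 0, 0]]
    - [0, [0.003, 0.012, 0.003], [0, 0, 0]]
    - [0, [-0.03, 0.007, 0], [0, 0, 0]]
    - [0, [-0.04, 0.01, 0], [0, 0, 0]]
    - [0, [-0.04, 0.01, 0], [0, 0, 0]]
    - [0, [-0.03, 0.007, 0], [0, 0, 0]]
    - [0, [0, 0, 0], [0, 0, 0]]

```text
clock: 8.0
position: [492.9, 43.7, 20.1]
tool_rot: [2.444, 1.971, 0.008]
ft_force: [-0.6, -0.2, -0.5]
grip_width: 53.9
```

```bash
python3 -c "
from plan import *
to(-3,-168,18)"
```

```text
t 8.0 cradle-frame TCP [ -85.8 -166.8   20.1] world [492.9  43.7  20.1] jaw err -0.006 z [ 0.006  0.001 -1.   ] F [-0.6 -0.2 -0.5] j [0.04 0.4  2.2  0.   0.54 0.25] 53.89381188003948
delta mm [-19.2 -80.5  -2.1] frac [-0.024  -0.1007 -0.0026] n 1.9863607086215118
```

Wait for the jaws to shut, then move across to the V axis.

Call:
apply_moves:
  steps:
    - [0, [0, 0, 0], [0, 0, 0]]
    - [0, [0, 0, 0], [0, 0, 0]]
    - [0, [0, 0, 0], [0, 0, 0]]
    - [0, [0, 0, 0], [0, 0, 0]]
    - [0, [-0.008, -0.034, 0], [0, 0, 0]]
    - [0, [-0.008, -0.034, 0], [0, 0, 0]]
    - [0, [-0.008, -0.034, -0.001], [0, 0, 0]]
    - [0, [0, 0, 0], [0, 0, 0]]

```text
clock: 8.67
position: [479.6, -40.1, 20.6]
tool_rot: [2.436, 1.974, 0.016]
ft_force: [0.1, 0.5, -0.5]
grip_width: 1.6
```

```bash
python3 -c "
from plan import *
to(-3,-112,18)"
```

```text
t 8.6667 cradle-frame TCP [  -1.1 -161.5   20.6] world [479.6 -40.1  20.6] jaw err -0.011 z [ 0.012  0.001 -1.   ] F [ 0.1  0.5 -0.5] j [-0.13  0.38  2.22  0.01  0.52  0.07] 1.622758093227185
delta mm [48.8 -8.9 -2.6] frac [ 0.061  -0.0112 -0.0033] n 1.190496589411671
```

Call:
apply_moves:
  steps:
    - [0, [0.006, -0.0013, -0.001], [0, 0.02, 0]]
    - [0, [0.006, -0.0013, 0], [0, 0, 0]]
    - [0, [0.005, -0.0011, 0], [0, 0, 0]]
    - [0, [0.005, -0.0011, 0], [0, 0, 0]]
    - [0, [0.005, -0.0011, 0], [0, 0, 0]]
    - [0, [0.005, -0.0011, 0], [0, 0, 0]]
    - [0, [0.005, -0.0011, 0], [0, 0, 0]]
    - [0, [0.005, -0.0011, 0], [0, 0, 0]]

```text
clock: 9.33
position: [518.3, -46.7, 19.5]
tool_rot: [-2.44, -1.977, -0.001]
ft_force: [-2.2, 0.4, 0.7]
grip_width: 0.5
```

```bash
python3 chk.py 25 c5; python3 -c "
from plan import *
to(-3,-110,18)"
```

```text
t 9.3333 cradle-frame TCP [  -3.1 -122.2   19.5] world [518.3 -46.7  19.5] jaw err -0.011 z [-0.     0.001 -1.   ] F [-2.2  0.4  0.7] j [-0.14  0.43  2.14  0.    0.57  0.07] 0.4579063314373966
0.79 [ 6.14142e+02 -6.90680e+01 -2.15000e-01  1.26200e+00] [ -2.1 -23.9  25. ] dang 0.004
t 9.4333 cradle-frame TCP [  -3.  -121.6   19.6] world [518.9 -46.9  19.6] jaw err -0.01 z [ 0.001  0.001 -1.   ] F [-0.2  0.2 -0.3] j [-0.14  0.43  2.14  0.    0.57  0.07] 0.5255554870613062
delta mm [11.3 -2.5 -1.6] frac [ 0.0142 -0.0031 -0.002 ] n 0.2811190627898275
```

Call:
apply_moves:
  steps:
    - [0, [0.003, -0.0007, 0], [0, 0, 0]]
    - [0, [0.003, -0.0007, 0], [0, 0, 0]]
    - [0, [0.003, -0.0007, 0], [0, 0, 0]]
    - [0, [0.003, -0.0007, 0], [0, 0, 0]]

```text
clock: 9.77
position: [528.3, -49.1, 19.5]
tool_rot: [-2.44, -1.977, -0.001]
ft_force: [-2.6, 0.2, 1.6]
grip_width: 0.3
```

Call:
apply_moves:
  steps:
    - [0, [0.002, -0.0005, 0], [0, 0, 0]]
    - [0, [0.002, -0.0005, 0], [0, 0, 0]]

```text
clock: 9.93
position: [531.9, -50.0, 19.5]
tool_rot: [-2.44, -1.977, -0.001]
ft_force: [-2.2, 1.2, 1.7]
grip_width: 0.4
```

Call:
apply_moves:
  steps:
    - [0, [0.002, -0.0005, 0], [0, 0, 0]]
    - [0, [0.002, -0.0005, 0], [0, 0, 0]]

```text
clock: 10.1
position: [533.7, -50.6, 19.1]
tool_rot: [-2.438, -1.975, 0.003]
ft_force: [-16.1, 5.6, 11.2]
grip_width: 0.7
```

```bash
python3 chk.py 25 c6
```

```text
t 10.1 cradle-frame TCP [  -2.6 -106.5   19.1] world [533.7 -50.6  19.1] jaw err -0.01 z [-0.004  0.002 -1.   ] F [-16.1   5.6  11.2] j [-0.14  0.45  2.11  0.    0.59  0.07] 0.678040958129524
0.75 [ 6.27154e+02 -7.40070e+01 -1.72000e-01  1.32700e+00] [ -0.1 -10.1  25. ] dang 0.047
```

Force has risen to 16 N, so the tube is on the stop. I'll back straight off and check.

Call:
apply_moves:
  steps:
    - [0, [-0.004, 0.001, 0], [0, 0, 0]]
    - [0, [-0.01, 0.002, 0], [0, 0, 0]]
    - [0, [-0.03, 0.006, 0], [0, 0, 0]]
    - [0, [-0.03, 0.006, 0], [0, 0, 0]]
    - [0, [-0.01, 0.04, 0.02], [0, 0, 0]]
    - [0, [-0.01, 0.04, 0.02], [0, 0, 0]]
    - [0, [0, 0.04, 0.02], [0, 0, 0]]
    - [0, [0, 0, 0], [0, 0, 0]]

```text
clock: 10.87
position: [453.7, 59.4, 68.2]
tool_rot: [-2.445, -1.97, -0.001]
ft_force: [1.8, -1.0, -0.1]
grip_width: 0.1
```

```bash
python3 chk.py 25 c7;  python3 - <<'E'
from plan import *
from fit import *
im=capture('top').copy();p=camera_params('top')
for r in masks_of('top','tube')[:2]:
    print(r['score'],r['rect'])
    if r['rect'][2]*r['rect'][3]>800:
        f=fit_tube([(p,r['region'].astype(float))],[620,-75,-.22],25);print(np.round(f,3),(R.T@(np.array([f[0],f[1],25])-C)).round(1))
for c,z in(('top',30),('scene',32)):
  for t in('specimen_vial_a','flask'):
    for r in search_frame(c,t):
      x,y,ww,h=r['rect'];print(c,t,onz(camera_params(c),[x+ww/2,y+h/2],z).round()[0])
a=cv2.resize(cv2.imread('pics/c7.png'),(600,420))
b=cv2.resize(im[90:230,200:350,::-1],None,fx=3,fy=3,interpolation=2)
cv2.imwrite('pics/f.png',cv2.resize(np.hstack([a[:,100:500],b[:420,:400]]),None,fx=1,fy=1))
E
```

```text
t 10.8667 cradle-frame TCP [ -92.5 -208.4   68.2] world [453.7  59.4  68.2] jaw err -0.005 z [-0.     0.002 -1.   ] F [ 1.8 -1.  -0.1] j [0.08 0.25 2.26 0.   0.62 0.29] 0.07695925276259258
0.57 [ 6.22926e+02 -6.93300e+01 -2.36000e-01  7.70000e-02] [ -3.7 -15.3  25. ] dang -0.016
0.68 [281.9, 141.7, 27.5, 63.4]
[ 6.2356e+02 -6.8456e+01 -2.0900e-01  8.4000e-02] [ -4.7 -14.8  25. ]
top specimen_vial_a [755. -18.  30.]
top specimen_vial_a [ 601. -173.   30.]
top flask [ 656. -219.   30.]
top flask [620. -68.  30.]
scene specimen_vial_a [754. -21.  32.]
scene specimen_vial_a [ 597. -175.   32.]
scene flask [ 656. -213.   32.]
```

View pics/f.png

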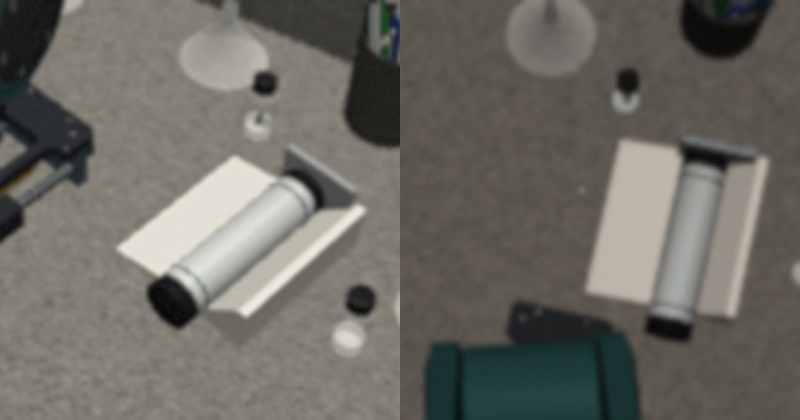

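Both views show the tube lying in the V with its cap against the stop plate. The arm is clear and the vials and flask are where they were. Handing in.

```bash
python3 -c "
from h import *
print(order.close_job())"
```

```text
the job is handed in; nothing more can be done
None
```

I rolled the tube up the ramp into the V with the open fingers as a wide pusher. Then I pushed its free end with the shut fingertips until the force rose from about 2 N to 16 N, which I took as contact with the stop plate. I backed the arm clear and handed the job in at about 11 s on the robot's clock; no verdict is reported.

My last checks, in the cradle frame:

| Check | Scene camera | Top camera | Wanted |
|---|---|---|---|
| Tube centre x (mm) | −3.7 | −4.7 | −8.5 to 2 |
| Tube centre y (mm) | −15.3 | −14.8 | −21 to −12 |
| Axis angle from the V (rad) | about −0.016 | about +0.010 | within ±0.05 |

- **Vials and flask:** their positions agreed with the start to within about 5 mm, which is the detection noise.
- **Failed check:** the camera fit taken just before backing off was unreliable because the gripper hid part of the tube. It gave y −10 and 0.047 rad with a large fit error; the unobstructed views above replaced it.
- **Not measured:** I did not measure the tube's speed or height at the end; height was assumed to be the seated 25 mm in the fits. The final pictures show it lying in the V.

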